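# Clamp a filter holder's cover evenly with the crown key

## Robot

A 7-joint arm with a two-finger parallel gripper is mounted at the origin on the work surface. World frame = base frame: x ahead of the robot, y to its left, z up, the work surface at z = 0. Lengths are in m, angles in degrees, forces in N, time in s.
With the tool pointing down it reaches from about 0.425 to 0.825 m from the base axis. Payload 3.6 kg.
Tool frame: the origin (TCP) lies between the finger pads; the fingertips stand 11 mm ahead of it and the grasp point (between the pads) lies 8 mm behind it; z points along the fingers, y is the line along which they close (so a half turn about z gives the same grasp; the last joint's range is limited). The gripper opens to 93 mm and grips with 3 to 60 N. Pads are 15 mm wide; open, the fingers measure 128 mm over their backs; the gripper's body (75 mm by 188 mm) begins 65 mm behind the grasp point.
Start: joints at [69.586, 35.231, -0.722, 81.555, 0.464, 63.22, -2.315], TCP at [0.211, -0.615, 0.23] pointing down, gripper open.
Joint ranges: [-178.69, 178.69], [-17.37, 117.87], [-77.05, 75.6], [15.02, 138.74], [-78.02, 258.01], [0.78, 113.62], [-162.83, 162.83]. Speed limits (degrees/s): [159.86, 159.86, 180, 180, 180, 180, 180].

## Interface

Orientations are given as a 3x3 rotation matrix whose columns are the frame's x, y, z axes.
In Python, from rig import state, read_camera, job_done, spot_in, silhouettes gives the robot as it stands.
- The arm moves only by the tool servo_tool, never from a script. Its argument "targets" is a list of rows, each a list of 7 numbers: the shift along the tool's x, y, z in mm, then the turn, a rotation vector about the tool's x, y, z in rad, then the finger opening in mm, from 0 to 93. In form: [[dx, dy, dz, ax, ay, az, hand], ...]. A call has 1 to 5 rows; each row shifts and turns the commanded pose from where the row before left it, along the tool's axes as they then stand; what a row does not reach is not made up. A row lasts 1/10 s, in which the tool goes at most 50 mm and 8.59 degrees, less where a joint would pass 70% of its speed; a pose out of reach is approached as far as the arm can. A call with a gripper value outside its range is refused whole. The fingers move at their own pace and stop on an object; "squeeze" is the grip in N (left out, the last holds). Time passes only in rows, so rows that do not move let the fingers close. It gives the time, the measured TCP pose, the force, the opening and the grip force at its end, in the units of the state.
- state(): the state, without advancing time (a new reading comes with each control period).
- read_camera(name): name is "scene" or "top" or "wrist"; returns a dict with "pixels" (480x640x3 uint8, blue, green, red), "fx", "fy", "cx", "cy" (pixels), "rvec" (rotation vector, rad) and "tvec" (3), from world to camera coordinates, as OpenCV has them. Camera axes: x right, y down, z forward; pixel columns grow to the right and rows downward; lengths in m; the calibration is good to about 2 mm. A picture is of the moment at which its call begins. There is no depth.
- job_done(): hands the job in; it is judged then, once.
Trained networks look in the newest picture that a camera, given by its name, has taken for a name from the list of things; names that differ only in an ending like _2 or _b are one class to them, and where a whole thing is asked for, a point or a joint stands for the part that bears it (a point fixed in the world has none). Each returns a list of dicts, best first, with "score" (0 to 1); they miss things now and then, are a little off and sometimes report something else, mostly with a low value. They report only what shows in the picture. A call takes as long as a camera call. They do not tell look-alikes from the thing itself.
- spot_in(target, camera): "box" ([left, top, right, bottom] as shares, 0 to 1, of the picture: columns of its width, rows of its height, round what is visible of it).
- silhouettes(target, camera): "pixels" (480x640 bool, what is visible of it) and "box" ([left, top, right, bottom] as shares, 0 to 1, of the picture: columns of its width, rows of its height, round what is visible of it).
The state is a dict: "time": time; "joints": joint angles; "dq": joint speeds; "joint_efforts": joint torques, N m; "tcp_pos": TCP position; "tcp_rot": TCP orientation; "contact_force": force on the tool from outside, world axes, zero at the start; "torque": the same for the moment, N m; "gripper_width": finger opening in m; "grip_force": force on a finger pad.
Only numpy, scipy, OpenCV 4.12 (cv2) and the standard library are available. Lean on these libraries where they do the work, as an engineer would, in place of code of your own. Each camera call takes 0.05 s, during which the arm holds its last target. There are 200 camera calls.

## Task

On the steel filter holder's cover, pick out the two opposite T-nuts that are still slack (bars pointing at the middle, not lying along the rim) and tighten them clockwise in turn with the four-pronged crown key. Turn one about half way, until its bar slants at 45 degrees, then its opposite half way, and only then turn each fully home against its stop, bar along the rim. Finally stand the key upright on the bench again.

Things in the scene. Friction and masses are not known exactly. Their poses are not given: they have to be found in the camera images.
- key_handle (a point): Centre of the T-bar (90 x 14 x 24 mm high) of the loose steel crown key, 0.4 kg, 96 mm above its prong tips; z up, x along the bar. It stands on 4 prongs, 18 mm long, under a 62 mm disc; between them a cross slot 19 mm wide, arms along x and y, drops over a nut's bar, T-bar along or square to it. Play: from aligned it turns 0.27 rad before it pushes the nut.
- cover (a point): Centre of the upper face of the fixed filter holder's round steel cover (184 mm wide, face 72 mm above the bench, 44 mm boss in the middle); z up. Four brass T-nuts stand on it 70 mm from the centre: slack nut_a at +x, slack nut_b at -x, tight ones that cannot turn at +y and -y. Hold the key's prong tips some 3 mm above the face; touching it does no harm.
- nut_a (a joint): Slack T-nut at the cover's +x: bar 48 x 7 mm, 5 to 15 mm above the face, hub 14 mm thick, 16 mm high. Turn in rad, growing clockwise seen from above: 0 = bar along the cover's x (at the middle), 0.785 = half way, 1.571 = bar along the rim, at a hard stop. Starts at 0 to 0.15, stays where left, takes 0.12 N m.
- nut_b (a joint): The same T-nut at the cover's -x, turn in rad read in the same way: 0 = bar along the cover's x, 0.785 = half way, 1.571 = fully tight against its hard stop. Starts at 0 to 0.15.
There are look-alikes about, which are no part of the job. What is shaped like the part that bears key_handle but blue, orange or pink is not meant.

How it is judged (in metres and radians):
On the way, in this order (a step that is already met when the one before it is completed fails the run):
1. with the key over the cover, one slack nut is turned about half way (over 0.5 rad), neither beyond 1.2 rad (value of joint any of nut_a, nut_b above 0.5 rad and value of joint each of nut_a, nut_b below 1.2 rad and height (world z) of key_handle above 0.145 m and horizontal distance between key_handle and cover below 0.1 m), for 0.1 s.
2. with the key over the cover, the opposite nut too: both over 0.5 rad and neither beyond 1.2 rad (value of joint nut_a between 0.5 and 1.2 rad and value of joint nut_b between 0.5 and 1.2 rad and height (world z) of key_handle above 0.145 m and horizontal distance between key_handle and cover below 0.1 m), for 0.1 s.
3. with the key over the cover, both nuts are fully tight (over 1.36 rad) (value of joint each of nut_a, nut_b above 1.36 rad and height (world z) of key_handle above 0.145 m and horizontal distance between key_handle and cover below 0.1 m), for 0.1 s.
At the end, for the whole second after the job is handed in: both slack nuts are turned beyond 1.36 rad (within 12 degrees of the stop), and the key stands at rest on its prongs on the bench, upright within 10 degrees, its handle centre 96 mm up within 10 mm (value of joint each of nut_a, nut_b above 1.36 rad and height (world z) of key_handle between 0.086 and 0.106 m and angle between key_handle's own z axis and vertical below 0.17 rad and linear speed of key below 0.02 m/s); the robot touches nothing.
It fails at once if one nut is turned beyond 1.2 rad while its opposite has not had its half (under 0.5 rad) ((value of joint nut_a above 1.2 rad and value of joint nut_b below 0.5 rad) or (value of joint nut_b above 1.2 rad and value of joint nut_a below 0.5 rad)).
It also fails if it takes over 61 s, if anything falls off the work surface, if the arm or the gripper's body presses on something with over 40 N, if the wrist force passes 120 N, or if a joint passes its speed limit or range.

## Working session

There is one attempt and no reset: what is moved stays moved. The work goes in short steps, Python scripts to look and compute and a tool call to move; the robot and the scene stay as the last step left them, time stands still between calls to the robot, and variables do not carry over. Pictures are saved under pics/ and viewed, at most 10 in all, crops included, and the job is handed in when it is done.

Besides the shell and the picture viewer there is one more tool, called after "Call:" by a JSON object that holds its "fn" and its "kwargs", one argument or row to a line. servo_tool: Moves the arm, as the interface text tells. Its arguments: {"type":"object","properties":{"targets":{"type":"array","items":{"type":"array","items":{"type":"number"}}},"squeeze":{"type":"number"}},"required":["targets"]}

```bash
mkdir -p pics; ls
python3 - <<'E'
from rig import *
import cv2,numpy as np
s=state();print(s['time'],s['tcp_pos'],np.round(s['tcp_rot'],3).tolist())
for c in("top","scene"):
    r=read_camera(c);cv2.imwrite(f"pics/{c}0.png",r["pixels"])
    print(c,r['fx'],r['cx'],r['cy'],cv2.Rodrigues(r['rvec'])[0].round(3).tolist(),r['tvec'])
    for t in("key_handle","nut_a","cover"):
        try:print(t,[(round(d['score'],2),(np.array(d['box'])*[640,480,640,480]).round(0).tolist()) for d in spot_in(t,c)])
        except Exception as e:print(t,e)
E
```

```text
pics
0.0 [ 0.210303   -0.61426401  0.22851773] [[0.946, 0.324, -0.001], [0.324, -0.946, 0.002], [-0.0, -0.002, -1.0]]
top 585.7731819567598 317.7004681047399 240.8526019525432 [[-0.023, -1.0, 0.015], [-0.997, 0.022, -0.067], [0.067, -0.017, -0.998]] [0.10864014 0.61456142 1.07368136]
key_handle [(0.9, [222.0, 218.0, 259.0, 266.0]), (0.86, [136.0, 227.0, 187.0, 263.0]), (0.71, [249.0, 125.0, 282.0, 178.0]), (0.63, [174.0, 292.0, 227.0, 324.0])]
nut_a [(0.49, [442.0, 216.0, 460.0, 237.0]), (0.48, [384.0, 273.0, 410.0, 299.0]), (0.37, [370.0, 206.0, 473.0, 308.0])]
cover [(0.75, [372.0, 205.0, 474.0, 309.0])]
scene 462.0678778504255 313.5874780114609 239.41087623170915 [[0.084, 0.996, 0.006], [0.713, -0.056, -0.699], [-0.696, 0.063, -0.715]] [-0.14733826 -0.35391559  1.32421858]
key_handle [(0.92, [361.0, 287.0, 394.0, 357.0]), (0.83, [366.0, 222.0, 399.0, 286.0]), (0.62, [390.0, 190.0, 434.0, 238.0]), (0.6, [435.0, 224.0, 488.0, 280.0])]
nut_a [(0.71, [231.0, 212.0, 249.0, 232.0]), (0.53, [170.0, 257.0, 194.0, 272.0])]
cover [(0.68, [162.0, 213.0, 262.0, 300.0])]
```

Run:
```python
import cv2
a=cv2.imread("pics/top0.png")[110:340,120:500]
cv2.imwrite("pics/top0c.png",cv2.resize(a,None,fx=2.1,fy=2.1,interpolation=cv2.INTER_CUBIC))
```

```text
(no output)
```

View pics/top0c.png

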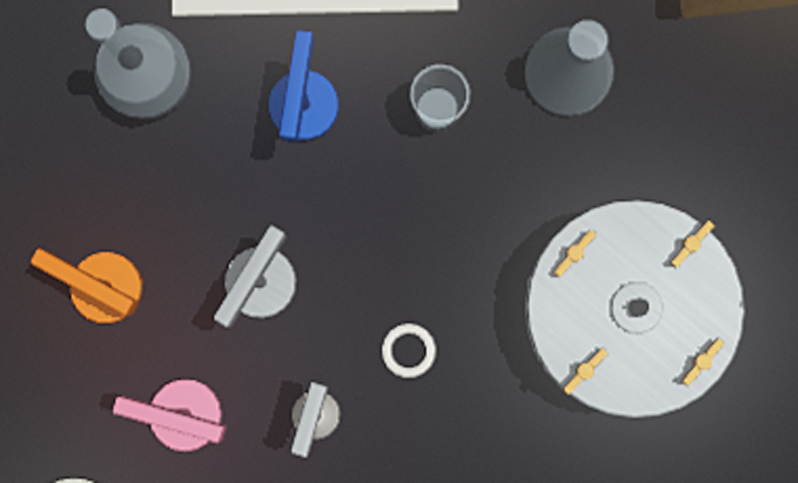

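View pics/scene0.png

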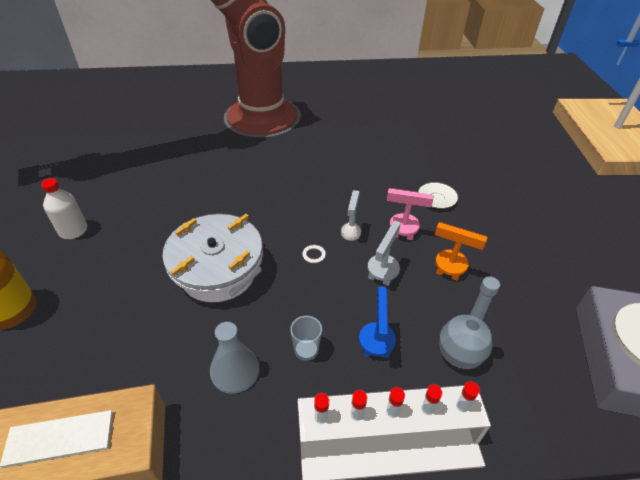

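The crop shows the grey key with its bar at about (250,276) and a smaller grey look-alike at (310,420). The cover is centred at (637,307). The slack nuts, with radial bars, are upper right (692,243) and lower left (586,371). The scene view agrees.

```bash
cat > h.py <<'E'
from rig import *
import cv2,numpy as np
def ray(r,uv,z):
    K=np.array([[r['fx'],0,r['cx']],[0,r['fy'],r['cy']],[0,0,1]])
    R=cv2.Rodrigues(np.array(r['rvec'],float))[0];t=np.array(r['tvec'],float).ravel()
    c=-R.T@t;d=R.T@np.linalg.solve(K,[uv[0],uv[1],1]);return c+d*(z-c[2])/d[2]
def proj(r,P):
    K=np.array([[r['fx'],0,r['cx']],[0,r['fy'],r['cy']],[0,0,1]])
    return cv2.projectPoints(np.array(P,float).reshape(-1,3),np.array(r['rvec'],float),np.array(r['tvec'],float),K,None)[0][:,0]
def nuts(r,z=.087,amin=30):
    h=cv2.cvtColor(r['pixels'],cv2.COLOR_BGR2HSV)
    m=cv2.inRange(h,(12,90,90),(32,255,255))
    n,l,st,ce=cv2.connectedComponentsWithStats(m)
    out=[]
    for i in range(1,n):
        if st[i,4]<amin: continue
        pts=np.argwhere(l==i)[:,::-1].astype(float)
        W=np.array([ray(r,p,z)[:2] for p in pts]);c=W.mean(0)
        rc=cv2.minAreaRect((W*1e4).astype(np.float32))
        v=np.linalg.svd(W-c,full_matrices=False)[2][0]
        out.append((np.r_[np.array(rc[0])/1e4],np.degrees(np.arctan2(v[1],v[0]))%180,st[i,4],np.array(rc[1])/10,ce[i]))
    return out
E
python3 - <<'E'
from h import *
r=read_camera("top")
for n in nuts(r): print([np.round(x,3) for x in n])
g=lambda p:np.array(p)/2.1+[120,110]
e=[ray(r,g(p),.108)[:2] for p in((224,320),(277,232))]
d=e[1]-e[0];print("key",e,np.mean(e,0),np.linalg.norm(d),np.degrees(np.arctan2(d[1],d[0])))
print("disc",ray(r,g((260,281)),.025))
print("cover",ray(r,g((637,308)),.072))
s=state();w=read_camera("wrist")
R=cv2.Rodrigues(np.array(w['rvec']))[0];c=-R.T@np.array(w['tvec']).ravel()
print("wristcam in tool",s['tcp_rot'].T@(c-s['tcp_pos']),(s['tcp_rot'].T@R.T).round(3),w['fx'])
E
```

```text
[array([ 0.905, -0.255]), np.float64(95.715), np.int32(7211), array([133.13 , 252.263]), array([510.657,  74.767])]
[array([ 0.645, -0.433]), np.float64(125.583), np.int32(1660), array([83.82 , 96.201]), array([618.184, 218.283])]
[array([ 0.635, -0.137]), np.float64(136.201), np.int32(122), array([11.158, 47.895]), array([449.566, 225.238])]
[array([ 0.628, -0.038]), np.float64(137.628), np.int32(118), array([11.161, 47.594]), array([393.347, 230.   ])]
[array([0.62 , 0.365]), np.float64(66.104), np.int32(1066), array([91.859, 57.444]), array([165.867, 244.803])]
[array([ 0.535, -0.142]), np.float64(137.346), np.int32(119), array([12.284, 46.175]), array([454.42 , 281.849])]
[array([ 0.529, -0.043]), np.float64(134.498), np.int32(123), array([13.029, 46.68 ]), array([398.195, 286.317])]
key [array([0.57765193, 0.25226207]), array([0.64858899, 0.20809571])] [0.61312046 0.23017889] 0.0835627545313264 -31.906945428927646
disc [0.61413496 0.23166304 0.025     ]
cover [ 0.58098975 -0.09188535  0.072     ]
wristcam in tool [ 6.76171152e-02  1.39688189e-04 -1.54809429e-01] [[-0.    -0.97  -0.243]
 [ 1.    -0.    -0.001]
 [ 0.001 -0.243  0.97 ]] 340.88270663830406
```

Call:
{"fn": "servo_tool", "kwargs": {
  "targets": [
    [32.5,-33.4,0,0,0,0,60],
    [32.5,-33.4,0,0,0,0,60],
    [32.5,-33.4,0,0,0,0,60],
    [32.5,-33.4,0,0,0,0,60],
    [32.5,-33.4,0,0,0,0,60]
  ]
}}

```text
time: 1.0
tcp_pos: [0.3109, -0.4026, 0.2299]
tcp_rot: [[0.946, 0.324, 0.001], [0.324, -0.946, -0.0], [0.001, 0.001, -1.0]]
contact_force: [1.0, -0.1, 0.4]
gripper_width: 0.0612
grip_force: 0.0
```

Call:
{"fn": "servo_tool", "kwargs": {
  "targets": [
    [32.5,-33.4,0,0,0,0,60],
    [32.5,-33.4,0,0,0,0,60],
    [32.5,-33.4,0,0,0,0,60],
    [32.5,-33.4,0,0,0,0,60],
    [32.5,-33.4,0,0,0,0,60]
  ]
}}

```text
time: 1.5
tcp_pos: [0.4106, -0.1921, 0.2302]
tcp_rot: [[0.946, 0.324, 0.001], [0.324, -0.946, -0.001], [0.001, 0.001, -1.0]]
contact_force: [1.0, -0.3, 0.6]
gripper_width: 0.0604
grip_force: 0.0
```

Call:
{"fn": "servo_tool", "kwargs": {
  "targets": [
    [32.5,-33.4,0,0,0,0,60],
    [32.5,-33.4,0,0,0,0,60],
    [32.5,-33.4,0,0,0,0,60],
    [32.5,-33.4,0,0,0,0,60],
    [32.5,-33.4,0,0,0,0,60]
  ]
}}

```text
time: 2.0
tcp_pos: [0.5102, 0.0187, 0.2301]
tcp_rot: [[0.946, 0.324, 0.001], [0.324, -0.946, -0.0], [0.001, 0.0, -1.0]]
contact_force: [1.0, -1.4, 0.2]
gripper_width: 0.06
grip_force: 0.0
```

Call:
{"fn": "servo_tool", "kwargs": {
  "targets": [
    [32.5,-33.4,0,0,0,0,60],
    [32.5,-33.4,0,0,0,0,60],
    [32.5,-33.4,0,0,0,0,60],
    [32.5,-33.4,0,0,0,0,60],
    [32.5,-33.4,0,0,0,0,60]
  ]
}}

```text
time: 2.5
tcp_pos: [0.6098, 0.2293, 0.2299]
tcp_rot: [[0.946, 0.324, 0.001], [0.324, -0.946, -0.0], [0.001, 0.0, -1.0]]
contact_force: [0.1, -0.3, -0.3]
gripper_width: 0.06
grip_force: 0.0
```

Call:
{"fn": "servo_tool", "kwargs": {
  "targets": [
    [0,0,0,0,0,-0.149,60],
    [0,0,0,0,0,-0.149,60],
    [0,0,0,0,0,-0.149,60],
    [0,0,0,0,0,-0.149,60],
    [0,0,0,0,0,-0.149,60]
  ]
}}

```text
time: 3.0
tcp_pos: [0.6092, 0.2275, 0.2297]
tcp_rot: [[0.471, 0.882, 0.0], [0.882, -0.471, -0.0], [-0.0, 0.0, -1.0]]
contact_force: [-0.3, 0.2, 0.1]
gripper_width: 0.06
grip_force: 0.0
```

Call:
{"fn": "servo_tool", "kwargs": {
  "targets": [
    [0,0,0,0,0,-0.149,60],
    [0,0,0,0,0,-0.149,60],
    [0,0,0,0,0,-0.149,60],
    [0,0,0,0,0,-0.149,60],
    [0,0,0,0,0,-0.149,60]
  ]
}}

```text
time: 3.5
tcp_pos: [0.6092, 0.2273, 0.2297]
tcp_rot: [[-0.252, 0.968, 0.0], [0.968, 0.252, -0.0], [-0.0, 0.0, -1.0]]
contact_force: [-0.0, 0.6, -0.0]
gripper_width: 0.06
grip_force: 0.0
```

Call:
{"fn": "servo_tool", "kwargs": {
  "targets": [
    [0,0,0,0,0,-0.149,60],
    [0,0,0,0,0,-0.149,60],
    [0,0,0,0,0,-0.149,60],
    [0,0,0,0,0,-0.149,60],
    [0,0,0,0,0,-0.149,60]
  ]
}}

```text
time: 4.0
tcp_pos: [0.6093, 0.2272, 0.2297]
tcp_rot: [[-0.841, 0.541, 0.0], [0.541, 0.841, -0.0], [-0.0, -0.0, -1.0]]
contact_force: [0.3, 0.3, -1.0]
gripper_width: 0.0601
grip_force: 0.0
```

```bash
cat >> h.py <<'E'
def barpts(x,y,a,z=.108):
    c,s=np.cos(np.radians(a)),np.sin(np.radians(a))
    return [[x+c*u-s*v,y+s*u+c*v,z] for u,v in((.045,.007),(.045,-.007),(-.045,-.007),(-.045,.007))]
E
python3 - <<'E'
from h import *
r=read_camera("wrist");im=r['pixels'].copy()
np.save("w1.npy",im);import pickle;pickle.dump(r,open("w1.pkl","wb"))
for d in silhouettes("key_handle","wrist"): print(d['score'],np.array(d['box'])*[640,480,640,480])
p=proj(r,barpts(.613,.230,148.1));print(p.round(0).tolist())
cv2.polylines(im,[p.round().astype(int)],True,(0,0,255),1)
cv2.imwrite("pics/w1.png",im)
E
```

```text
0.88 [253.888  36.816 376.704 118.8  ]
0.81 [295.68  182.688 350.784 287.28 ]
0.7 [400.384 117.408 524.928 178.176]
[[309.0, 184.0], [327.0, 184.0], [327.0, 289.0], [311.0, 289.0]]
```

View pics/w1.png

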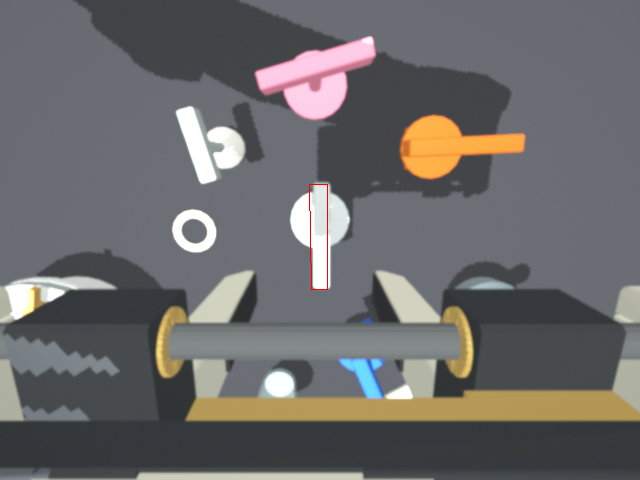

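The overlay of the estimated bar fits within about 2 px, with the bar's real centre near (320,236). That is about 1.5 mm along tool +y. Descending to grasp it.

Call:
{"fn": "servo_tool", "kwargs": {
  "targets": [
    [-1.6,5.9,20,0,0,0,60],
    [0,0,35,0,0,0,60],
    [0,0,35,0,0,0,60],
    [0,0,30,0,0,0,60],
    [0,0,15,0,0,0,60]
  ]
}}

```text
time: 4.6
tcp_pos: [0.6125, 0.2303, 0.0917]
tcp_rot: [[-0.837, 0.548, -0.004], [0.548, 0.837, -0.003], [0.002, -0.004, -1.0]]
contact_force: [0.4, -0.4, -0.5]
gripper_width: 0.0597
grip_force: 0.0
```

Call:
{"fn": "servo_tool", "kwargs": {
  "targets": [
    [0,0,6.7,0,0,0,60],
    [0,0,0,0,0,0,40],
    [0,0,0,0,0,0,25],
    [0,0,0,0,0,0,15],
    [0,0,0,0,0,0,5]
  ],
  "squeeze": 20
}}

```text
time: 5.1
tcp_pos: [0.6143, 0.232, 0.0893]
tcp_rot: [[-0.838, 0.546, 0.002], [0.546, 0.838, 0.001], [-0.001, 0.002, -1.0]]
contact_force: [0.2, -0.0, 0.3]
gripper_width: 0.0326
grip_force: 0.0
```

Call:
{"fn": "servo_tool", "kwargs": {
  "targets": [
    [0,0,0,0,0,0,5],
    [0,0,0,0,0,0,5],
    [0,0,0,0,0,0,5],
    [0,0,0,0,0,0,5]
  ],
  "squeeze": 50
}}

```text
time: 5.5
tcp_pos: [0.6138, 0.2316, 0.0883]
tcp_rot: [[-0.838, 0.545, 0.0], [0.545, 0.838, 0.0], [-0.0, 0.0, -1.0]]
contact_force: [0.1, -1.0, 1.2]
gripper_width: 0.0139
grip_force: 50.0
```

Call:
{"fn": "servo_tool", "kwargs": {
  "targets": [
    [0,0,-15,0,0,0,5],
    [0,0,-30,0,0,0,5],
    [0,0,-30,0,0,0,5],
    [0,0,-30,0,0,0,5],
    [0,0,-15,0,0,0,5]
  ]
}}

```text
time: 6.0
tcp_pos: [0.6141, 0.2325, 0.211]
tcp_rot: [[-0.838, 0.545, 0.003], [0.545, 0.838, 0.002], [-0.001, 0.003, -1.0]]
contact_force: [0.5, 0.8, -4.4]
gripper_width: 0.0134
grip_force: 50.0
```

Call:
{"fn": "servo_tool", "kwargs": {
  "targets": [
    [-12.1,-16.5,0,0,0,0,5],
    [-24.2,-33.1,0,0,0,0,5],
    [-24.2,-33.1,0,0,0,0,5],
    [-24.2,-33.1,0,0,0,0,5],
    [-24.2,-33.1,0,0,0,0,5]
  ]
}}

```text
time: 6.5
tcp_pos: [0.6229, 0.0454, 0.2071]
tcp_rot: [[-0.838, 0.545, -0.002], [0.545, 0.838, -0.001], [0.001, -0.002, -1.0]]
contact_force: [0.6, -0.6, -3.4]
gripper_width: 0.0136
grip_force: 50.0
```

Call:
{"fn": "servo_tool", "kwargs": {
  "targets": [
    [-24.2,-33.1,0,0,0,0,5],
    [-24.2,-33.1,0,0,0,0,5],
    [-24.2,-33.1,0,0,0,0,5],
    [-24.2,-33.1,0,0,0,0,5],
    [-12.1,-16.5,0,0,0,0.094,5]
  ]
}}

```text
time: 7.0
tcp_pos: [0.6325, -0.1438, 0.2061]
tcp_rot: [[-0.778, 0.629, -0.004], [0.629, 0.778, -0.004], [0.0, -0.005, -1.0]]
contact_force: [0.2, -1.7, -4.3]
gripper_width: 0.0139
grip_force: 50.0
```

Call:
{"fn": "servo_tool", "kwargs": {
  "targets": [
    [0,0,0,0,0,0.094,5],
    [0,0,0,0,0,0,5],
    [0,0,0,0,0,0,5]
  ]
}}

```text
time: 7.3
tcp_pos: [0.6333, -0.1356, 0.2075]
tcp_rot: [[-0.724, 0.69, -0.001], [0.69, 0.724, 0.001], [0.002, -0.0, -1.0]]
contact_force: [0.1, 0.7, -4.0]
gripper_width: 0.0134
grip_force: 50.0
```

Run:
```python
from h import *
r=read_camera("wrist");im=r['pixels'].copy()
s=state();print(s['time'],s['tcp_pos'].round(4),np.degrees(np.arctan2(s['tcp_rot'][1,0],s['tcp_rot'][0,0])),s['gripper_width'])
for n in nuts(r,amin=60): print([np.round(x,3) for x in n])
p=proj(r,barpts(*s['tcp_pos'][:2],136.2,s['tcp_pos'][2]+.02))
cv2.polylines(im,[p.round().astype(int)],True,(0,0,255),1)
cv2.imwrite("pics/w2.png",im)
```

```text
7.35 [ 0.6335 -0.1353  0.2077] 136.40666039774666 0.013859391421925745
[array([ 0.53 , -0.044]), np.float64(135.043), np.int32(801), array([12.495, 47.919]), array([306.432,  53.452])]
[array([ 0.628, -0.039]), np.float64(137.833), np.int32(705), array([14.829, 46.97 ]), array([397.465, 148.826])]
[array([ 0.536, -0.141]), np.float64(138.253), np.int32(697), array([14.091, 45.805]), array([221.59 , 153.726])]
[array([ 0.681, -0.227]), np.float64(133.03), np.int32(436), array([ 8.404, 68.367]), array([276.397, 342.241])]
[array([ 0.727, -0.178]), np.float64(139.627), np.int32(444), array([ 8.55 , 68.378]), array([351.838, 342.486])]
[array([ 0.731, -0.266]), np.float64(46.503), np.int32(10900), array([438.409,  36.444]), array([291.038, 406.966])]
```

View pics/w2.png

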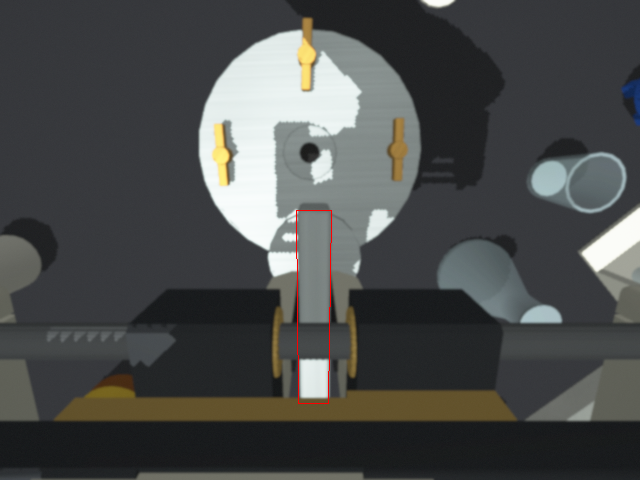

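The overlay fits the held bar, so the key's centre is at the TCP. The wrist-camera nut positions agree with the top camera to about 1 mm. Lowering the key onto the nut.

Call:
{"fn": "servo_tool", "kwargs": {
  "targets": [
    [-1.3,-0.7,5,0,0,0,5],
    [0,0,10,0,0,0,5],
    [0,0,10,0,0,0,5],
    [0,0,7,0,0,0,5],
    [0,0,6,0,0,0,5]
  ]
}}

```text
time: 7.85
tcp_pos: [0.6339, -0.1381, 0.1686]
tcp_rot: [[-0.722, 0.692, -0.002], [0.692, 0.722, 0.0], [0.001, -0.001, -1.0]]
contact_force: [0.2, -0.6, -4.3]
gripper_width: 0.0139
grip_force: 50.0
```

Call:
{"fn": "servo_tool", "kwargs": {
  "targets": [
    [0,0,4,0,0,0,5],
    [0,0,2.4,0,0,0,5],
    [0,0,0,0,0,0,5]
  ]
}}

```text
time: 8.15
tcp_pos: [0.6342, -0.1381, 0.1633]
tcp_rot: [[-0.722, 0.692, -0.0], [0.692, 0.722, 0.0], [0.0, -0.0, -1.0]]
contact_force: [-0.0, 1.3, -4.5]
gripper_width: 0.0139
grip_force: 50.0
```

Call:
{"fn": "servo_tool", "kwargs": {
  "targets": [
    [1.1,0.9,0,0,0,0.05,5],
    [0,0,0,0,0,0.11,5],
    [0,0,0,0,0,0.11,5],
    [0,0,0,0,0,0.11,5],
    [0,0,0,0,0,0.11,5]
  ]
}}

```text
time: 8.65
tcp_pos: [0.6335, -0.1379, 0.1639]
tcp_rot: [[-0.307, 0.952, -0.001], [0.952, 0.307, -0.002], [-0.002, -0.002, -1.0]]
contact_force: [-0.5, -1.6, -3.8]
gripper_width: 0.0133
grip_force: 50.0
```

Call:
{"fn": "servo_tool", "kwargs": {
  "targets": [
    [0,0,0,0,0,0.11,5],
    [0,0,0,0,0,0.11,5],
    [0,0,0,0,0,0.11,5],
    [0,0,0,0,0,0.11,5],
    [0,0,0,0,0,0.11,5]
  ]
}}

```text
time: 9.15
tcp_pos: [0.6333, -0.1379, 0.1639]
tcp_rot: [[0.236, 0.972, -0.002], [0.972, -0.236, -0.002], [-0.002, -0.001, -1.0]]
contact_force: [-2.2, -1.7, -3.4]
gripper_width: 0.0133
grip_force: 50.0
```

Call:
{"fn": "servo_tool", "kwargs": {
  "targets": [
    [0,0,0,0,0,0.02,5],
    [0,0,0,0,0,0,5],
    [0,0,0,0,0,0,5]
  ]
}}

```text
time: 9.45
tcp_pos: [0.6334, -0.1374, 0.1636]
tcp_rot: [[0.25, 0.968, -0.002], [0.968, -0.25, -0.001], [-0.001, -0.001, -1.0]]
contact_force: [-1.9, -1.3, -2.5]
gripper_width: 0.0136
grip_force: 50.0
```

Run:
```python
from h import *
r=read_camera("wrist");im=r['pixels'].copy()
s=state();print(s['time'],s['tcp_pos'].round(4),np.degrees(np.arctan2(s['tcp_rot'][1,0],s['tcp_rot'][0,0])),s['gripper_width'],s['torque'])
t=read_camera("top")
for n in nuts(t): print([np.round(x,3) for x in n])
p=proj(t,[.634,-.137,.09])[0].astype(int)
c=cv2.resize(t['pixels'][p[1]-60:p[1]+100,p[0]-110:p[0]+50],(560,560))
cv2.imwrite("pics/c3.png",c)
```

```text
9.5 [ 0.6334 -0.1373  0.1635] 75.50508317912828 0.013400572398407367 [-0.72294775  0.67788036  0.08461755]
[array([ 0.905, -0.255]), np.float64(95.713), np.int32(7301), array([132.735, 252.545]), array([509.99 ,  74.927])]
[array([ 0.644, -0.437]), np.float64(138.701), np.int32(1614), array([79.981, 94.109]), array([619.307, 218.051])]
[array([ 0.629, -0.038]), np.float64(138.177), np.int32(121), array([11.161, 46.351]), array([393.529, 230.008])]
[array([0.62 , 0.365]), np.float64(65.945), np.int32(1067), array([91.859, 57.444]), array([165.901, 244.822])]
[array([ 0.531, -0.139]), np.float64(136.996), np.int32(107), array([12.55, 38.98]), array([453.103, 283.364])]
[array([ 0.53 , -0.043]), np.float64(134.237), np.int32(127), array([13.517, 47.134]), array([398.252, 286.205])]
```

View pics/c3.png

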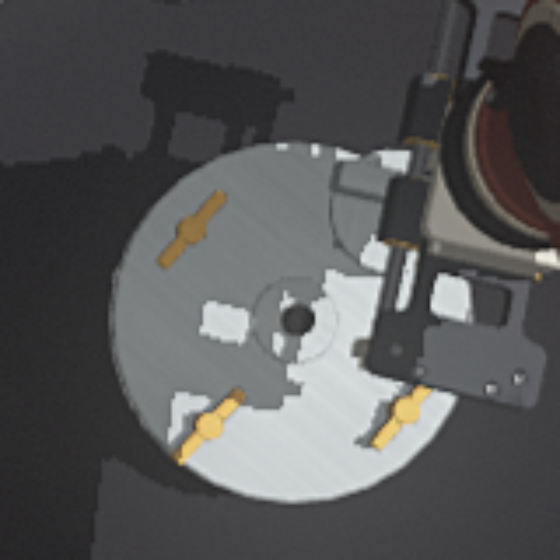

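The top view shows the key on the upper-right nut, partly hidden by the hand, and the others unmoved. I'll back off the play, lift, and cross to the opposite nut.

Call:
{"fn": "servo_tool", "kwargs": {
  "targets": [
    [0,0,0,0,0,-0.09,5],
    [0,0,0,0,0,-0.09,5],
    [0,0,0,0,0,-0.08,5],
    [0,0,0,0,0,0,5],
    [0,0,-10,0,0,0,5]
  ]
}}

```text
time: 10.05
tcp_pos: [0.6337, -0.1359, 0.1725]
tcp_rot: [[-0.005, 1.0, -0.002], [1.0, 0.005, 0.002], [0.002, -0.002, -1.0]]
contact_force: [-0.8, -0.3, -3.8]
gripper_width: 0.0136
grip_force: 50.0
```

Call:
{"fn": "servo_tool", "kwargs": {
  "targets": [
    [0,0,-15,0,0,0,5],
    [0,0,-10,0,0,0,5],
    [0,0,0,0,0,-0.13,5],
    [0,0,0,0,0,-0.13,5],
    [0,0,0,0,0,-0.13,5]
  ]
}}

```text
time: 10.55
tcp_pos: [0.6346, -0.1364, 0.1996]
tcp_rot: [[-0.39, 0.921, 0.002], [0.921, 0.39, 0.0], [-0.001, 0.002, -1.0]]
contact_force: [-1.0, 0.6, -4.4]
gripper_width: 0.0134
grip_force: 50.0
```

Call:
{"fn": "servo_tool", "kwargs": {
  "targets": [
    [0,0,0,0,0,-0.13,5],
    [0,0,0,0,0,-0.13,5],
    [0,0,0,0,0,-0.12,5],
    [0,0,0,0,0,0,5]
  ]
}}

```text
time: 10.95
tcp_pos: [0.6345, -0.1368, 0.1991]
tcp_rot: [[-0.7, 0.715, 0.001], [0.715, 0.7, 0.001], [-0.0, 0.001, -1.0]]
contact_force: [0.6, 0.8, -4.5]
gripper_width: 0.0138
grip_force: 50.0
```

Call:
{"fn": "servo_tool", "kwargs": {
  "targets": [
    [20,-1.1,0,0,0,0,5],
    [40,-2,0,0,0,0,5],
    [40,-2,0,0,0,0,5],
    [30,-1.5,0,0,0,0,5],
    [9.7,-0.5,0,0,0,0,5]
  ]
}}

```text
time: 11.45
tcp_pos: [0.5289, -0.0385, 0.1997]
tcp_rot: [[-0.702, 0.712, -0.001], [0.712, 0.702, 0.001], [0.001, 0.0, -1.0]]
contact_force: [0.1, -0.5, -4.7]
gripper_width: 0.0138
grip_force: 50.0
```

Call:
{"fn": "servo_tool", "kwargs": {
  "targets": [
    [0,0,0,0,0,0,5],
    [0,0,0,0,0,0,5]
  ]
}}

```text
time: 11.65
tcp_pos: [0.5327, -0.0433, 0.1991]
tcp_rot: [[-0.698, 0.716, 0.002], [0.716, 0.698, -0.001], [-0.002, 0.001, -1.0]]
contact_force: [0.1, -1.0, -4.7]
gripper_width: 0.0137
grip_force: 50.0
```

```bash
cat > m.py <<'E'
from h import *
import sys
s=state();psi=np.degrees(np.arctan2(s['tcp_rot'][1,0],s['tcp_rot'][0,0]))
print(s['time'],s['tcp_pos'].round(4),psi.round(2),s['gripper_width'],s['torque'].round(3))
for c in("top","wrist"):
    for n in nuts(read_camera(c)):
        if .5<n[0][0]<.67 and -.17<n[0][1]<0: print(c,[np.round(x,3) for x in n])
t=[float(v) for v in sys.argv[1:3]] 
print("to target tool mm",(s['tcp_rot'].T@(np.r_[t,s['tcp_pos'][2]]-s['tcp_pos'])*1e3).round(1))
E
python3 m.py .5296 -.0435
```

```text
11.65 [ 0.5327 -0.0433  0.1991] 134.3 0.013675881526923122 [ 0.002 -0.106 -0.067]
top [array([ 0.633, -0.137]), np.float64(92.537), np.int32(125), array([47.829, 10.607]), array([449.2 , 225.92])]
wrist [array([ 0.611, -0.023]), np.float64(159.71), np.int32(44), array([6.688, 7.387]), array([396.136, 286.318])]
wrist [array([ 0.574, -0.132]), np.float64(131.665), np.int32(541), array([ 8.501, 69.248]), array([276.081, 342.789])]
wrist [array([ 0.621, -0.087]), np.float64(136.785), np.int32(528), array([ 8.499, 69.288]), array([352.083, 342.532])]
to target tool mm [ 2.  -2.4 -0. ]
```

Nut 1 is at 45°. Correcting the position and lowering onto nut 2.

Call:
{"fn": "servo_tool", "kwargs": {
  "targets": [
    [2,-2.4,0,0,0,0,5],
    [0,0,5,0,0,0,5],
    [0,0,10,0,0,0,5],
    [0,0,10,0,0,0,5],
    [0,0,6,0,0,0,5]
  ]
}}

```text
time: 12.25
tcp_pos: [0.5273, -0.0425, 0.1659]
tcp_rot: [[-0.7, 0.714, -0.002], [0.714, 0.7, 0.0], [0.002, -0.002, -1.0]]
contact_force: [0.8, 0.1, -3.8]
gripper_width: 0.014
grip_force: 50.0
```

Call:
{"fn": "servo_tool", "kwargs": {
  "targets": [
    [0,0,4.8,0,0,0,5],
    [0,0,0,0,0,0,5],
    [0,0,0,0,0,0,5]
  ]
}}

```text
time: 12.55
tcp_pos: [0.5283, -0.0421, 0.1628]
tcp_rot: [[-0.701, 0.714, 0.0], [0.714, 0.701, 0.0], [0.0, 0.0, -1.0]]
contact_force: [-0.4, -0.2, -3.9]
gripper_width: 0.0133
grip_force: 50.0
```

Call:
{"fn": "servo_tool", "kwargs": {
  "targets": [
    [-1.5,0,0,0,0,0.05,5],
    [0,0,0,0,0,0.1,5],
    [0,0,0,0,0,0.11,5],
    [0,0,0,0,0,0.11,5],
    [0,0,0,0,0,0.11,5]
  ]
}}

```text
time: 13.05
tcp_pos: [0.529, -0.044, 0.1632]
tcp_rot: [[-0.288, 0.958, -0.0], [0.958, 0.288, -0.002], [-0.001, -0.001, -1.0]]
contact_force: [-1.1, -0.4, -4.7]
gripper_width: 0.0136
grip_force: 50.0
```

Call:
{"fn": "servo_tool", "kwargs": {
  "targets": [
    [0,0,0,0,0,0.11,5],
    [0,0,0,0,0,0.11,5],
    [0,0,0,0,0,0.11,5],
    [0,0,0,0,0,0.11,5],
    [0,0,0,0,0,0.09,5]
  ]
}}

```text
time: 13.55
tcp_pos: [0.5289, -0.044, 0.1632]
tcp_rot: [[0.235, 0.972, -0.0], [0.972, -0.235, -0.002], [-0.002, 0.0, -1.0]]
contact_force: [-1.1, -1.4, -3.3]
gripper_width: 0.0135
grip_force: 50.0
```

Call:
{"fn": "servo_tool", "kwargs": {
  "targets": [
    [0,0,0,0,0,0,5],
    [0,0,0,0,0,0,5],
    [0,0,0,0,0,0,5],
    [0,0,0,0,0,0,5]
  ]
}}

```text
time: 13.95
tcp_pos: [0.5291, -0.0429, 0.1628]
tcp_rot: [[0.231, 0.973, -0.0], [0.973, -0.231, 0.001], [0.001, -0.0, -1.0]]
contact_force: [-0.8, 0.5, -3.7]
gripper_width: 0.0134
grip_force: 50.0
```

```bash
python3 m.py .5296 -.0435
```

```text
13.95 [ 0.5291 -0.0429  0.1628] 76.65 0.013412840145695859 [0.014 0.2   0.013]
top [array([ 0.629, -0.038]), np.float64(137.875), np.int32(119), array([11.161, 46.346]), array([393.529, 229.882])]
top [array([ 0.634, -0.142]), np.float64(88.587), np.int32(85), array([37.179,  8.841]), array([452.718, 225.282])]
wrist [array([ 0.627, -0.038]), np.float64(138.156), np.int32(830), array([12.548, 48.589]), array([450.147, 213.79 ])]
wrist [array([ 0.541, -0.118]), np.float64(79.613), np.int32(463), array([57.323,  7.186]), array([351.758, 342.771])]
wrist [array([ 0.523, -0.131]), np.float64(86.339), np.int32(37), array([6.959, 3.073]), array([331.865, 362.486])]
to target tool mm [-0.5  0.6 -0. ]
```

Call:
{"fn": "servo_tool", "kwargs": {
  "targets": [
    [0,0,0,0,0,0.1,5],
    [0,0,0,0,0,0.11,5],
    [0,0,0,0,0,0.11,5],
    [0,0,0,0,0,0.11,5],
    [0,0,0,0,0,0.11,5]
  ]
}}

```text
time: 14.55
tcp_pos: [0.5295, -0.043, 0.1628]
tcp_rot: [[0.701, 0.713, 0.001], [0.713, -0.701, 0.0], [0.001, 0.0, -1.0]]
contact_force: [-0.6, 0.2, -4.9]
gripper_width: 0.0138
grip_force: 50.0
```

Call:
{"fn": "servo_tool", "kwargs": {
  "targets": [
    [0,0,0,0,0,0.11,5],
    [0,0,0,0,0,0.09,5],
    [0,0,0,0,0,0.04,5],
    [0,0,0,0,0,0,5],
    [0,0,0,0,0,0,5]
  ]
}}

```text
time: 15.05
tcp_pos: [0.5296, -0.0432, 0.1628]
tcp_rot: [[0.848, 0.53, 0.001], [0.53, -0.848, 0.0], [0.001, 0.0, -1.0]]
contact_force: [-0.3, -0.8, -4.0]
gripper_width: 0.0134
grip_force: 50.0
```

```bash
python3 m.py .5296 -.0435
```

```text
15.05 [ 0.5296 -0.0432  0.1628] 31.99 0.013444977360376009 [-0.096 -0.157  0.116]
top [array([ 0.628, -0.038]), np.float64(137.671), np.int32(120), array([11.161, 47.594]), array([393.358, 230.033])]
top [array([ 0.633, -0.137]), np.float64(92.487), np.int32(126), array([47.829, 10.607]), array([449.183, 225.897])]
wrist [array([ 0.628, -0.038]), np.float64(137.971), np.int32(955), array([12.738, 47.312]), array([388.034, 125.129])]
wrist [array([ 0.633, -0.136]), np.float64(92.821), np.int32(953), array([12.624, 51.632]), array([511.277, 199.146])]
to target tool mm [-0.2  0.3 -0. ]
```

Call:
{"fn": "servo_tool", "kwargs": {
  "targets": [
    [0,0,0,0,0,-0.1,5],
    [0,0,0,0,0,-0.1,5],
    [0,0,0,0,0,-0.05,5],
    [0,0,0,0,0,0,5],
    [0,0,-10,0,0,0,5]
  ]
}}

```text
time: 15.65
tcp_pos: [0.5279, -0.0434, 0.172]
tcp_rot: [[0.693, 0.721, -0.004], [0.721, -0.693, 0.0], [-0.002, -0.003, -1.0]]
contact_force: [0.0, -0.2, -3.9]
gripper_width: 0.0136
grip_force: 50.0
```

Call:
{"fn": "servo_tool", "kwargs": {
  "targets": [
    [0,0,-15,0,0,0,5],
    [0,0,-12,0,0,0,5],
    [0,0,0,0,0,-0.13,5],
    [0,0,0,0,0,-0.14,5],
    [0,0,0,0,0,-0.14,5]
  ]
}}

```text
time: 16.15
tcp_pos: [0.5294, -0.0433, 0.2008]
tcp_rot: [[0.342, 0.94, 0.001], [0.94, -0.342, -0.0], [0.0, 0.001, -1.0]]
contact_force: [-0.3, -0.4, -4.6]
gripper_width: 0.0137
grip_force: 50.0
```

Call:
{"fn": "servo_tool", "kwargs": {
  "targets": [
    [0,0,0,0,0,-0.14,5],
    [0,0,0,0,0,-0.14,5],
    [0,0,0,0,0,-0.116,5],
    [0,0,0,0,0,0,5]
  ]
}}

```text
time: 16.55
tcp_pos: [0.5293, -0.0436, 0.2004]
tcp_rot: [[-0.041, 0.999, 0.001], [0.999, 0.041, 0.0], [0.0, 0.001, -1.0]]
contact_force: [0.0, -0.4, -4.9]
gripper_width: 0.0133
grip_force: 50.0
```

Call:
{"fn": "servo_tool", "kwargs": {
  "targets": [
    [-14,14.3,0,0,0,0,5],
    [-28,28.5,0,0,0,0,5],
    [-28,28.5,0,0,0,0,5],
    [-21,21.3,0,0,0,0,5],
    [-7.3,7.3,0,0,0,0,5]
  ]
}}

```text
time: 17.05
tcp_pos: [0.6349, -0.1415, 0.1995]
tcp_rot: [[-0.034, 0.999, 0.002], [0.999, 0.034, -0.003], [-0.003, 0.002, -1.0]]
contact_force: [-0.5, 0.1, -4.1]
gripper_width: 0.0136
grip_force: 50.0
```

Call:
{"fn": "servo_tool", "kwargs": {
  "targets": [
    [0,0,0,0,0,0,5],
    [0,0,0,0,0,0,5],
    [0,0,0,0,0,0,5]
  ]
}}

```text
time: 17.35
tcp_pos: [0.6322, -0.1352, 0.2001]
tcp_rot: [[-0.044, 0.999, -0.001], [0.999, 0.044, 0.001], [0.001, -0.001, -1.0]]
contact_force: [-0.6, -0.0, -4.7]
gripper_width: 0.0135
grip_force: 50.0
```

```bash
python3 m.py .6337 -.1370
```

```text
17.35 [ 0.6322 -0.1352  0.2001] 92.53 0.013507284564630302 [-0.044 -0.105  0.032]
top [array([ 0.629, -0.038]), np.float64(138.177), np.int32(121), array([11.161, 46.351]), array([393.529, 230.008])]
top [array([ 0.533, -0.139]), np.float64(137.354), np.int32(111), array([12.284, 41.151]), array([453.351, 283.045])]
top [array([ 0.529, -0.044]), np.float64(48.429), np.int32(125), array([46.713, 12.4  ]), array([398.112, 286.392])]
wrist [array([ 0.531, -0.045]), np.float64(47.898), np.int32(882), array([47.245, 15.46 ]), array([182.944, 114.899])]
wrist [array([ 0.628, -0.039]), np.float64(137.882), np.int32(704), array([12.992, 46.633]), array([313.098, 113.158])]
wrist [array([ 0.537, -0.141]), np.float64(138.53), np.int32(716), array([17.03 , 46.408]), array([194.654, 241.422])]
to target tool mm [-1.9  1.5 -0. ]
```

Nut 2 is home at 48°, along the rim. Finishing nut 1.

Call:
{"fn": "servo_tool", "kwargs": {
  "targets": [
    [-1.5,1.3,0,0,0,0,5],
    [0,0,6,0,0,0,5],
    [0,0,10,0,0,0,5],
    [0,0,10,0,0,0,5],
    [0,0,6,0,0,0,5]
  ]
}}

```text
time: 17.95
tcp_pos: [0.6334, -0.1388, 0.1658]
tcp_rot: [[-0.042, 0.999, -0.003], [0.999, 0.042, 0.0], [0.001, -0.003, -1.0]]
contact_force: [-0.5, -0.2, -4.7]
gripper_width: 0.0137
grip_force: 50.0
```

Call:
{"fn": "servo_tool", "kwargs": {
  "targets": [
    [0,0,4.8,0,0,0,5],
    [0,0,0,0,0,0,5],
    [0,0,0,0,0,0.1,5],
    [0,0,0,0,0,0.1,5],
    [0,0,0,0,0,0.1,5]
  ]
}}

```text
time: 18.45
tcp_pos: [0.6334, -0.1391, 0.1631]
tcp_rot: [[0.259, 0.966, -0.003], [0.966, -0.259, -0.001], [-0.001, -0.003, -1.0]]
contact_force: [-2.5, -0.1, -2.8]
gripper_width: 0.0138
grip_force: 50.0
```

Call:
{"fn": "servo_tool", "kwargs": {
  "targets": [
    [0,0,0,0,0,0.11,5],
    [0,0,0,0,0,0.11,5],
    [0,0,0,0,0,0.11,5],
    [0,0,0,0,0,0.11,5],
    [0,0,0,0,0,0.11,5]
  ]
}}

```text
time: 18.95
tcp_pos: [0.6329, -0.1388, 0.1631]
tcp_rot: [[0.725, 0.688, -0.004], [0.688, -0.725, -0.0], [-0.003, -0.002, -1.0]]
contact_force: [-2.6, -0.2, -3.5]
gripper_width: 0.0138
grip_force: 50.0
```

Call:
{"fn": "servo_tool", "kwargs": {
  "targets": [
    [0,0,0,0,0,0.11,5],
    [0,0,0,0,0,0.08,5],
    [0,0,0,0,0,0.04,5],
    [0,0,0,0,0,0,5],
    [0,0,0,0,0,0,5]
  ]
}}

```text
time: 19.45
tcp_pos: [0.633, -0.1386, 0.163]
tcp_rot: [[0.86, 0.51, -0.004], [0.51, -0.86, 0.0], [-0.003, -0.002, -1.0]]
contact_force: [-5.1, -0.2, -1.9]
gripper_width: 0.0139
grip_force: 50.0
```

```bash
python3 m.py .6337 -.1370
```

```text
19.45 [ 0.633  -0.1386  0.163 ] 30.63 0.013871834885710225 [-0.008  1.222  0.272]
top [array([ 0.629, -0.038]), np.float64(138.177), np.int32(121), array([11.161, 46.351]), array([393.529, 230.008])]
top [array([ 0.535, -0.141]), np.float64(137.15), np.int32(123), array([12.284, 47.411]), array([454.195, 282.081])]
top [array([ 0.529, -0.044]), np.float64(48.704), np.int32(125), array([46.713, 12.4  ]), array([398.064, 286.392])]
wrist [array([ 0.629, -0.04 ]), np.float64(137.887), np.int32(860), array([12.93 , 48.579]), array([184.677, 185.528])]
wrist [array([ 0.54 , -0.043]), np.float64(50.78), np.int32(438), array([34.681, 15.469]), array([135.53 , 294.087])]
wrist [array([ 0.558, -0.15 ]), np.float64(28.026), np.int32(543), array([60.019,  7.365]), array([276.079, 342.733])]
to target tool mm [ 1.4 -1.  -0. ]
```

Call:
{"fn": "servo_tool", "kwargs": {
  "targets": [
    [0,0,0,0,0,-0.1,5],
    [0,0,0,0,0,-0.1,5],
    [0,0,0,0,0,-0.06,5],
    [0,0,0,0,0,0,5],
    [0,0,-10,0,0,0,5]
  ]
}}

```text
time: 20.05
tcp_pos: [0.6343, -0.1387, 0.172]
tcp_rot: [[0.703, 0.711, -0.001], [0.711, -0.703, 0.001], [-0.0, -0.002, -1.0]]
contact_force: [0.1, 0.0, -3.7]
gripper_width: 0.0135
grip_force: 50.0
```

Call:
{"fn": "servo_tool", "kwargs": {
  "targets": [
    [0,0,-20,0,0,0,5],
    [0,0,-10,0,0,0,5],
    [14,-13.2,0,0,0,0,5],
    [28.1,-26.4,0,0,0,0,5],
    [28.1,-26.4,0,0,0,0,5]
  ]
}}

```text
time: 20.55
tcp_pos: [0.6363, -0.0402, 0.2025]
tcp_rot: [[0.703, 0.711, -0.0], [0.711, -0.703, 0.002], [0.001, -0.001, -1.0]]
contact_force: [-0.1, 0.4, -4.1]
gripper_width: 0.0133
grip_force: 50.0
```

Call:
{"fn": "servo_tool", "kwargs": {
  "targets": [
    [28.1,-26.4,0,0,0,0,5],
    [28.1,-26.4,0,0,0,0,5],
    [28.1,-26.4,0,0,0,0,5],
    [28.1,-26.4,0,0,0,0,5],
    [28.1,-26.4,0,0,0,0,5]
  ]
}}

```text
time: 21.05
tcp_pos: [0.64, 0.1541, 0.2024]
tcp_rot: [[0.701, 0.713, -0.001], [0.713, -0.701, 0.001], [0.0, -0.002, -1.0]]
contact_force: [0.6, -0.7, -4.2]
gripper_width: 0.0138
grip_force: 50.0
```

Call:
{"fn": "servo_tool", "kwargs": {
  "targets": [
    [14,-13.2,0,0,0,0,5],
    [0,0,0,0,0,0,5],
    [0,0,0,0,0,0,5]
  ]
}}

```text
time: 21.35
tcp_pos: [0.6414, 0.1687, 0.2025]
tcp_rot: [[0.702, 0.712, -0.001], [0.712, -0.702, -0.002], [-0.002, 0.001, -1.0]]
contact_force: [0.4, -1.2, -3.9]
gripper_width: 0.0132
grip_force: 50.0
```

```bash
python3 m.py .64 .17
python3 - <<'E'
from h import *
r=read_camera("scene");cv2.imwrite("pics/s4.png",r['pixels'])
E
```

```text
21.35 [0.6414 0.1687 0.2025] 45.43 0.01324629210088689 [-0.149 -0.04  -0.028]
top [array([ 0.634, -0.136]), np.float64(48.755), np.int32(122), array([46.628, 12.714]), array([449.189, 225.975])]
top [array([ 0.628, -0.038]), np.float64(137.489), np.int32(119), array([11.161, 47.594]), array([393.403, 229.958])]
top [array([ 0.535, -0.142]), np.float64(137.498), np.int32(118), array([12.284, 46.175]), array([454.364, 281.89 ])]
top [array([ 0.53 , -0.043]), np.float64(48.609), np.int32(122), array([45.511, 12.4  ]), array([398.   , 286.328])]
to target tool mm [-0.  -1.9 -0. ]
```

View pics/s4.png

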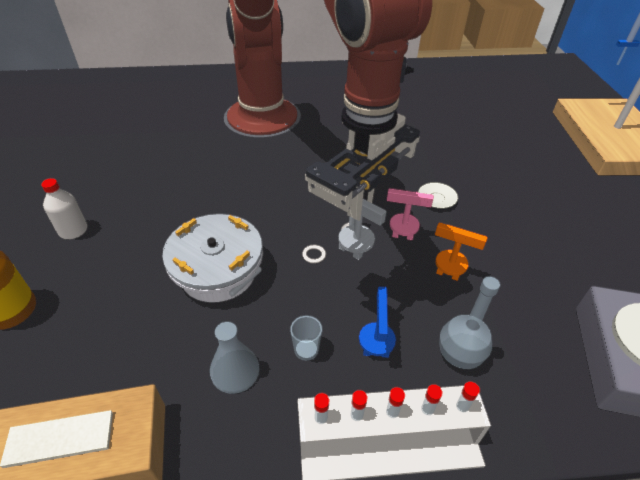

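Both nuts are at about 89°, and the scene shows the key held over clear bench near (357,240). Setting it down.

Call:
{"fn": "servo_tool", "kwargs": {
  "targets": [
    [0,0,15,0,0,0,5],
    [0,0,30,0,0,0,5],
    [0,0,30,0,0,0,5],
    [0,0,20,0,0,0,5],
    [0,0,10,0,0,0,5]
  ]
}}

```text
time: 22.0
tcp_pos: [0.6408, 0.1667, 0.0956]
tcp_rot: [[0.704, 0.71, -0.004], [0.71, -0.704, -0.002], [-0.004, -0.001, -1.0]]
contact_force: [-0.8, -1.0, -3.3]
gripper_width: 0.0137
grip_force: 50.0
```

Call:
{"fn": "servo_tool", "kwargs": {
  "targets": [
    [0,0,5,0,0,0,5],
    [0,0,2.5,0,0,0,5],
    [0,0,1,0,0,0,5],
    [0,0,0.5,0,0,0,5],
    [0,0,0,0,0,0,5]
  ]
}}

```text
time: 22.5
tcp_pos: [0.6422, 0.1697, 0.0899]
tcp_rot: [[0.702, 0.712, 0.001], [0.712, -0.702, 0.0], [0.001, 0.001, -1.0]]
contact_force: [-0.1, 0.5, -3.4]
gripper_width: 0.0141
grip_force: 50.0
```

Call:
{"fn": "servo_tool", "kwargs": {
  "targets": [
    [0,0,0,0,0,0,5],
    [0,0,0,0,0,0,5]
  ]
}}

```text
time: 22.7
tcp_pos: [0.6419, 0.1696, 0.0894]
tcp_rot: [[0.702, 0.712, 0.001], [0.712, -0.702, 0.0], [0.001, 0.0, -1.0]]
contact_force: [-0.2, -0.1, -4.5]
gripper_width: 0.0138
grip_force: 50.0
```

Call:
{"fn": "servo_tool", "kwargs": {
  "targets": [
    [0,0,0.6,0,0,0,5],
    [0,0,0.5,0,0,0,5],
    [0,0,0,0,0,0,5],
    [0,0,0,0,0,0,5]
  ],
  "squeeze": 20
}}

```text
time: 23.1
tcp_pos: [0.6418, 0.1696, 0.0883]
tcp_rot: [[0.702, 0.712, 0.0], [0.712, -0.702, 0.0], [0.0, 0.0, -1.0]]
contact_force: [-0.8, -0.3, -0.8]
gripper_width: 0.0142
grip_force: 20.0
```

Now touching the bench. Releasing and lifting straight up.

Call:
{"fn": "servo_tool", "kwargs": {
  "targets": [
    [0,0,0,0,0,0,16],
    [0,0,0,0,0,0,20],
    [0,0,0,0,0,0,30],
    [0,0,0,0,0,0,40],
    [0,0,0,0,0,0,40]
  ]
}}

```text
time: 23.6
tcp_pos: [0.6418, 0.1695, 0.088]
tcp_rot: [[0.702, 0.712, 0.0], [0.712, -0.702, 0.0], [0.0, 0.0, -1.0]]
contact_force: [-1.0, 0.3, -0.2]
gripper_width: 0.038
grip_force: 0.0
```

Call:
{"fn": "servo_tool", "kwargs": {
  "targets": [
    [0,0,0,0,0,0,40],
    [0,0,-8,0,0,0,40],
    [0,0,-20,0,0,0,40],
    [0,0,-30,0,0,0,40],
    [0,0,-30,0,0,0,40]
  ]
}}

```text
time: 24.1
tcp_pos: [0.6415, 0.1695, 0.1771]
tcp_rot: [[0.702, 0.712, -0.0], [0.712, -0.702, 0.0], [-0.0, -0.0, -1.0]]
contact_force: [-0.3, 0.3, -0.4]
gripper_width: 0.0397
grip_force: 0.0
```

Call:
{"fn": "servo_tool", "kwargs": {
  "targets": [
    [0,0,-20,0,0,0,40],
    [0,0,0,0,0,0,40],
    [0,0,0,0,0,0,40],
    [0,0,0,0,0,0,40],
    [0,0,0,0,0,0,40]
  ]
}}

```text
time: 24.6
tcp_pos: [0.6408, 0.1691, 0.1941]
tcp_rot: [[0.702, 0.712, -0.003], [0.712, -0.702, -0.001], [-0.003, -0.002, -1.0]]
contact_force: [-0.1, 0.3, -0.8]
gripper_width: 0.0396
grip_force: 0.0
```

```bash
python3 m.py .64 .17
python3 - <<'E'
from h import *
r=read_camera("scene");cv2.imwrite("pics/s5.png",r['pixels'][120:360,120:520])
E
```

```text
24.6 [0.6408 0.1691 0.1941] 45.43 0.03957218394224605 [-0.068 -0.025 -0.012]
top [array([ 0.633, -0.136]), np.float64(48.69), np.int32(124), array([47.095, 12.602]), array([449.185, 226.032])]
top [array([ 0.628, -0.038]), np.float64(137.489), np.int32(119), array([11.161, 47.594]), array([393.403, 229.958])]
top [array([ 0.535, -0.142]), np.float64(137.346), np.int32(119), array([12.284, 46.175]), array([454.42 , 281.849])]
top [array([ 0.529, -0.044]), np.float64(48.619), np.int32(124), array([46.713, 12.4  ]), array([398.024, 286.379])]
to target tool mm [ 0.  -1.2  0. ]
```

View pics/s5.png

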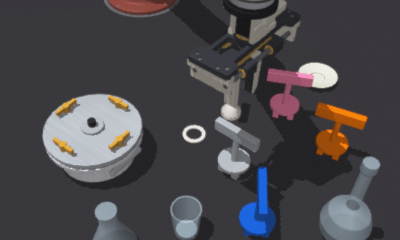

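The key stands upright at (235,145) in the crop, clear of the gripper, and all four bars lie along the rim.

```bash
python3 -c "
from rig import *
print(job_done())"
```

```text
the job is handed in; nothing more can be done
None
```

Both slack nuts were turned half way in turn, then home (about 89°, bars along the rim), the key stands upright on the bench, and the job is handed in at about 25 s of the 61 s; no verdict was returned.

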